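# Close the guard interlock and set the selector

### The arm

A 6-joint arm with a two-finger parallel gripper is mounted at the origin on the work surface; the furniture and walls round the work are solid. World frame = base frame: x ahead of the robot, y to its left, z up, the work surface at z = 0. Lengths are in m, angles in rad, forces in N, time in s.
With the tool pointing down it reaches from about 0.4 to 0.925 m from the base axis. Payload 12.5 kg.
Tool frame: the origin (TCP) lies on the centre line of the jaws, within the pads' length; the fingertips stand 25 mm ahead of it and the grasp point (between the pads) lies 6 mm ahead of it (manip.tip_reach is the z of the fingertips in the tool frame, in m); z points along the fingers, y is the direction in which the jaws open and shut (so a half turn about z gives the same grasp; the last joint's range is limited). The gripper opens to 95 mm and grips with 3 to 60 N. Pads are 20 mm wide; open, the fingers measure 119 mm over their backs; the gripper's body (75 mm by 180 mm) begins 59 mm behind the grasp point.
Start: joints at [-1.403, 0.491, 1.559, -0, 1.092, -0.106], TCP at [0.169, -0.602, 0.24] pointing down, gripper open.
Joint ranges: [-3.1, 3.1], [-0.84, 2.19], [0.05, 2.79], [-1.13, 4.28], [0.06, 2.93], [-2.69, 2.69]. Speed limits (rad/s): [2.22, 2.22, 2.79, 3.14, 3.14, 3.14].

### API

Orientations are given as a rotation vector (axis times angle).
In Python, from plant import manip gives the robot as it stands.
- The arm moves only by the shell command python3 -m crank 'ROWS' [FORCE]. ROWS is JSON, a list of rows, each a list of 3 entries, a list of its own where there are three numbers: the closure in counts, from 0 (fully open) to 255 (shut), then the shift along the tool's x, y, z in m, then the turn, a rotation vector about the tool's x, y, z in rad. A call has exactly 5 rows; each row shifts and turns the commanded pose from where the row before left it, along the tool's axes as they then stand; what a row does not reach is not made up. A row lasts 1/8 s, in which the tool goes at most 62.5 mm and 10.7 degrees, less where a joint would pass 70% of its speed; a pose out of reach is approached as far as the arm can. A call with a gripper value outside its range is refused whole. The fingers move at their own pace and stop on an object; FORCE is the grip in N (left out, the last holds). Time passes only in rows, so rows that do not move let the fingers close, or fill a call up. It gives the time, the measured TCP pose, the force and the opening at its end, in the units of the state.
- manip.get_obs(): the state, without advancing time (a new reading comes with each control period).
- manip.get_image(name): name is "scene" or "side" or "wrist"; returns a dict with "img" (420x560x3 uint8, blue, green, red), "vfov" (degrees; the focal length in pixels is half the picture's height over the tangent of half this angle, whatever the lens; pixels are square), "cx", "cy" (the principal point, pixels), "dist_coeffs" ([k1, k2, p1, p2, k3] as OpenCV has them; the pictures are not rectified), "rvec" (rotation vector, rad) and "tvec" (3), from world to camera coordinates, as OpenCV has them. Camera axes: x right, y down, z forward; pixel columns grow to the right and rows downward; lengths in m; the calibration is good to about 2 mm. A picture is of the moment at which its call begins. There is no depth.
- manip.job_done(): hands the job in, once; it reports no verdict.
Trained networks look in a picture, given as the dict that the camera call returned (one of the last four; its "shot" number tells which), for a name from the list of things; names that differ only in an ending like _2 or _b are one class to them, and where a whole thing is asked for, a point or a joint stands for the part that bears it (a point fixed in the world has none). Each returns a list of dicts, best first, with "conf" (0 to 1); they miss things now and then, are a little off and sometimes report something else, mostly with a low value. They report only what shows in the picture. A call takes as long as a camera call. They do not tell look-alikes from the thing itself.
- manip.spot_in(picture, target): "position" ([x, y, z] in m, in world coordinates, good to about 4 mm: the middle of the surface that is visible of it).
- manip.silhouettes(picture, target): "pixels" (420x560 bool, what is visible of it).
- manip.place_of(picture, target): "position" ([x, y, z] in m, in world coordinates, good to about 4 mm: a listed point, or the origin of a listed thing).
The state is a dict: "clock": time; "joint_positions": joint angles; "joint_vel": joint speeds; "joint_efforts": joint torques, N m; "ee_pos": TCP position; "tcp_rot": TCP orientation; "wrist_force": force on the tool from outside, world axes, zero at the start; "ft_torque": the same for the moment, N m; "gripper_width": opening from 0.0 (shut) to 1.0 (fully open).
Only numpy, scipy, OpenCV 4.12 (cv2) and the standard library are available. Lean on these libraries where they do the work, as an engineer would, in place of code of your own. Each camera call takes 0.05 s, during which the arm holds its last target.

### The job

Push the loose aluminium actuator block along the table, never lifting it, so that its flat steel tongue goes straight into the slot of the interlock switch and is fully home, with the front of the block up against the switch. Only then turn the selector on the grey control box three clicks clockwise from its end stop and leave it resting in that detent. Leave everything else on the table where it is.

Things in the scene. Friction and masses are not known exactly. Their poses are not given: they have to be found in the camera images.
- actuator: Loose actuator block, about 0.6 kg: aluminium, 96 mm long (x) x 130 mm wide (y) x 32 mm high, black cover plate on top (38 mm in all), a flat steel tongue 44 mm out of its front (+x) face. Too big to grasp; it slides flat, pushed on its back or sides. Origin: centre of its underside (back face x = -48 mm, front +48, sides y = +-65); z up. Starts short of the switch, off its line and askew.
- tongue_tip (a point): Middle of the end of the tongue, 92 mm ahead of the block's origin and 16 mm above the table; axes as the block's. The tongue is 40 mm wide (32 mm over its last 6 mm) and 6 mm thick.
- switch: Interlock switch, fixed: grey housing 60 mm deep, 92 wide, 48 high on a dark steel foot 100 mm wide; cable gland behind. Origin: on the table below the middle of the slot's mouth, in the plane of the front face, which faces the robot; x points straight into the slot, z up. Fully home, the block's front touches this face: block origin at x = -48 mm, y = 0, same heading. Nothing springs back.
- slot_mouth (a point): Middle of the slot's mouth in the switch's front face, 16 mm above the table; axes as the switch's. The level slot is 12 mm high (10 to 22 mm above the table), 48 mm wide and 48 mm deep; its mouth flares to 62 mm wide over the first 14 mm. Fully home, the tongue tip lies 44 mm inside.
- control_box: Grey control box fixed to the table, 110 mm (x) x 96 mm (y) x 38 mm high, left or right of the work. Origin: centre of its underside; z up. The black selector stands on its top, its axis at x = -5 mm, y = 0; six white ticks mark its positions.
- selector (a joint): Angle of the selector (rad): 0 at its anticlockwise end stop, growing clockwise seen from above. Six detents, 0.45 apart, from 0 to 2.25 (the other stop), so three clicks from the end stop is 1.35. Starts at 0. A detent takes under 0.1 N m to pass and pulls the selector to the nearest position when let go.
- selector_grip (a point): On the selector's axis, 60 mm above the table. The selector is a bar handle 50 mm long, 14 mm thick, from 44 to 68 mm above the table, on a disc 48 mm across. x points along the bar to its end with a white line, y across it, z up; they turn with it. At the end stop the bar points 1.125 rad anticlockwise of the control box's x.
- meter: Bystander, loose: red hand multimeter, 140 x 70 x 43 mm; origin at the centre of its underside, x along its length. Leave it.
- clamp_block: Bystander, loose: brass block 110 x 38 x 38 mm; origin at the centre of its underside, x along its length. Leave it.
- dc_supply: Bystander, loose: black power adapter 48 x 106 x 30 mm; origin at the centre of its underside, y along its length. Leave it.
Not all that is in view belongs to the job. Of the things that look like the actuator, the smaller one is meant.

How it is judged:
On the way, in this order (a step that is already met when the one before it is completed fails the run):
1. the tongue is fully home in the switch slot (x of tongue_tip in the frame of switch above 0.039 m and y of tongue_tip in the frame of switch between -0.006 and 0.006 m and angle between the x axis of actuator and the x axis of switch, either way round below 0.1 rad and height (world z) of actuator below 0.004 m), for 0.2 s.
2. the selector is at its third click (value of joint selector between 1.21 and 1.49 rad), for 0.2 s.
At the end, for the whole second after the job is handed in: The tongue tip is more than 39 mm inside the switch (block front within 5 mm of its face), within 6 mm of the slot's middle line, block and switch aligned within 0.1 rad, block flat on the table and at rest; the selector rests in the third detent (1.35 rad, within 0.14) (all of step 1 and all of step 2 and linear speed of actuator below 0.01 m/s and velocity of joint selector between -0.05 and 0.05 rad/s); the robot touches nothing.
It fails at once if the actuator block is lifted or tipped (height (world z) of actuator above 0.012 m or angle between actuator's own z axis and vertical above 0.12 rad).
It fails at once if the selector is turned past its first detent before the tongue is home (value of joint selector above 0.65 rad and not (x of tongue_tip in the frame of switch above 0.036 m)).
It fails at once if a bystander is moved more than 30 mm (distance of any of meter, clamp_block, dc_supply from where it was at the start of the episode above 0.03 m).
It also fails if it takes over 72 s, if anything falls off the work surface, if the arm or the gripper's body presses on something with over 40 N, if the wrist force passes 120 N, or if a joint passes its speed limit or range.

## Working session

There is one attempt and no reset: what is moved stays moved. The work goes in short steps, Python scripts to look and compute and a shell command to move; the robot and the scene stay as the last step left them, time stands still between calls to the robot, and variables do not carry over. Pictures are saved under pics/ and viewed, and the job is handed in when it is done.

```bash
mkdir -p pics; ls; cat > h.py <<'E'
import numpy as np, cv2
from plant import manip
def cam(p):
    h=p["img"].shape[0]; f=h/2/np.tan(np.radians(p["vfov"])/2)
    K=np.array([[f,0,p["cx"]],[0,f,p["cy"]],[0,0,1.]])
    return K,np.array(p["dist_coeffs"],float),np.array(p["rvec"],float),np.array(p["tvec"],float)
def proj(p,X):
    K,d,r,t=cam(p); return cv2.projectPoints(np.array(X,float).reshape(-1,1,3),r,t,K,d)[0].reshape(-1,2)
def back(p,uv,z):
    K,d,r,t=cam(p); n=cv2.undistortPoints(np.array(uv,float).reshape(-1,1,2),K,d).reshape(-1,2)
    R=cv2.Rodrigues(r)[0]; c=-R.T@t
    D=np.c_[n,np.ones(len(n))]@R
    return c+D*((z-c[2])/D[:,2])[:,None]
E
python3 - <<'E'
from h import *
o=manip.get_obs(); print({k:np.round(v,3) for k,v in o.items()})
for n in ["scene","side","wrist"]:
    p=manip.get_image(n); cv2.imwrite(f"pics/{n}0.png",p["img"])
    for t in ["actuator","tongue_tip","switch","slot_mouth","control_box","selector_grip","meter","clamp_block","dc_supply"]:
        print(n,t,[(np.round(d["position"],3).tolist(),round(d["conf"],2)) for d in manip.place_of(p,t)])
E
```

```text
pics
{'clock': np.float64(0.0), 'joint_positions': array([-1.403,  0.492,  1.559, -0.   ,  1.092, -0.106]), 'joint_vel': array([-0.   ,  0.003, -0.001, -0.   ,  0.   , -0.001]), 'joint_efforts': array([-0.0000e+00, -6.1264e+01, -2.5818e+01,  6.9000e-02,  4.8000e-02,
       -0.0000e+00]), 'ee_pos': array([ 0.169, -0.601,  0.239]), 'tcp_rot': array([-3.111, -0.429,  0.   ]), 'wrist_force': array([ 0.615,  0.656, -0.16 ]), 'ft_torque': array([-0.023,  0.003, -0.003]), 'gripper_width': np.float64(1.0)}
scene actuator [([0.538, 0.047, -0.002], 0.67), ([0.671, 0.041, 0.017], 0.57)]
scene tongue_tip [([0.627, 0.074, 0.018], 0.94), ([0.55, 0.28, -0.006], 0.58)]
scene switch [([0.667, 0.042, 0.001], 0.84), ([0.528, -0.306, 0.0], 0.43)]
scene slot_mouth [([0.67, 0.04, 0.017], 0.93), ([0.549, 0.28, 0.058], 0.66)]
scene control_box [([0.553, 0.282, -0.003], 0.65)]
scene selector_grip [([0.546, 0.28, 0.062], 0.53)]
scene meter [([0.525, -0.304, -0.002], 0.56), ([0.667, 0.04, 0.001], 0.51)]
scene clamp_block [([0.696, 0.197, -0.0], 0.6)]
scene dc_supply [([0.692, -0.217, -0.0], 0.98)]
side actuator [([0.303, -0.211, 0.0], 0.64), ([0.537, 0.051, 0.001], 0.62)]
side tongue_tip [([0.382, -0.109, 0.022], 0.94), ([0.625, 0.073, 0.014], 0.77)]
side switch [([0.666, 0.042, 0.002], 0.77), ([0.67, 0.04, 0.016], 0.63)]
side slot_mouth [([0.667, 0.039, 0.018], 0.68)]
side control_box [([0.554, 0.281, 0.004], 0.78)]
side selector_grip [([0.545, 0.283, 0.053], 0.5)]
side meter [([0.526, -0.302, 0.004], 0.8)]
side clamp_block [([0.704, 0.192, 0.001], 0.84)]
side dc_supply [([0.685, -0.217, -0.0], 0.55)]
wrist actuator []
wrist tongue_tip []
wrist switch []
wrist slot_mouth []
wrist control_box []
wrist selector_grip []
wrist meter []
wrist clamp_block []
wrist dc_supply []
```

View pics/scene0.png

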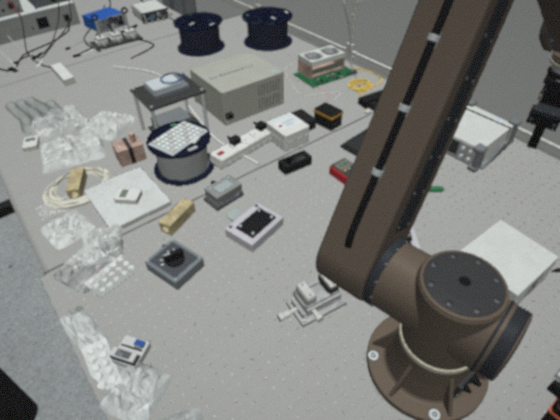

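View pics/side0.png

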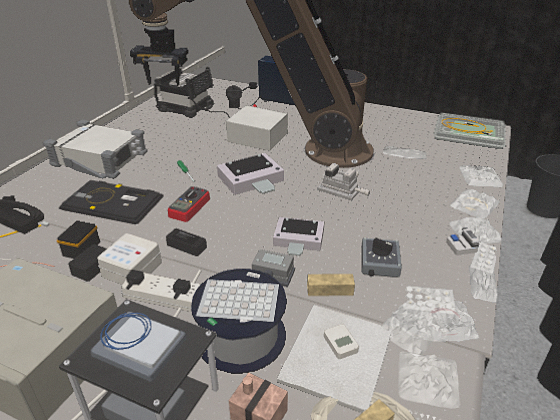

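View pics/wrist0.png

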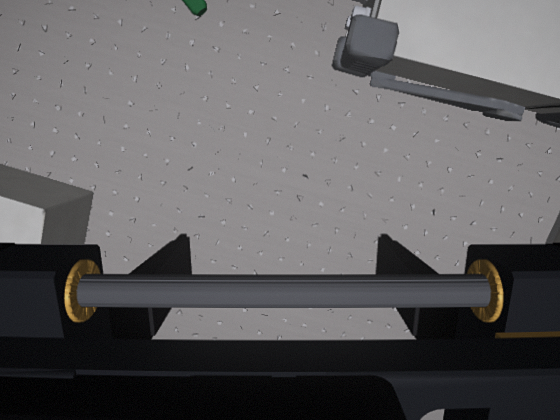

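```bash
cat > fit.py <<'E'
from h import *
from scipy.optimize import minimize
def box(x0,x1,y0,y1,z0,z1): return np.array([[x,y,z] for x in(x0,x1) for y in(y0,y1) for z in(z0,z1)],float)
ACT=[box(-.048,.048,-.065,.065,0,.032),box(.04,.086,-.02,.02,.013,.019),box(.086,.092,-.016,.016,.013,.019)]
SW=[box(0,.06,-.046,.046,0,.048)]
BOX=[box(-.055,.055,-.048,.048,0,.038)]
def pose(B,q):
    c,s=np.cos(q[2]),np.sin(q[2]); return B@np.array([[c,s,0],[-s,c,0],[0,0,1]])+[q[0],q[1],0]
def mask(p,M,q,S=4):
    m=np.zeros((420*S,560*S),np.uint8)
    for B in M: 
        u=proj(p,pose(B,q)); cv2.fillConvexPoly(m,cv2.convexHull(np.round((u+.5)*S-.5).astype(np.int32)),255)
    return cv2.resize(m,(560,420),interpolation=cv2.INTER_AREA)/255.
def fit(ps,ms,M,q0):
    def cost(q): return sum(np.abs(mask(p,M,q)-m).sum()/m.sum() for p,m in zip(ps,ms))
    best=None
    for dy in(-.15,0,.15):
        r=minimize(cost,np.array(q0)+[0,0,dy],method="Nelder-Mead",options=dict(initial_simplex=np.array(q0)+[0,0,dy]+np.array([[0,0,0],[.01,0,0],[0,.01,0],[0,0,.1]])))
        if best is None or r.fun<best.fun: best=r
    return best.x,best.fun
def near(p,t,xy):
    K=proj(p,[xy[0],xy[1],.02])[0]; best=None
    for d in manip.silhouettes(p,t):
        m=d["pixels"]; c=np.argwhere(m).mean(0)[::-1]; e=np.linalg.norm(c-K)
        if best is None or e<best[0]: best=(e,m,d["conf"])
    return best
def crop(p,xy,fn,models,w=70):
    u=proj(p,[xy[0],xy[1],.02])[0].astype(int); S=8
    x0,y0=max(u[0]-w//2,0),max(u[1]-w//2,0)
    im=cv2.resize(p["img"][y0:y0+w,x0:x0+w],None,fx=S,fy=S,interpolation=cv2.INTER_CUBIC)
    a=im.copy()
    for M,q,col in models:
        for B in M:
            P=(proj(p,pose(B,q))+.5-[x0,y0])*S
            for i in range(8):
                for j in range(i):
                    if ((B[i]!=B[j]).sum()==1): cv2.line(im,tuple(int(v) for v in P[i]),tuple(int(v) for v in P[j]),col,1)
    cv2.imwrite(fn,im); cv2.imwrite(fn.replace(".png","_raw.png"),a)
E
python3 - <<'E'
from fit import *
ps=[manip.get_image(n) for n in("scene","side")]
q={}
for t,M,q0 in[("actuator",ACT,(.538,.048,.28)),("switch",SW,(.668,.041,.1)),("control_box",BOX,(.553,.281,0))]:
    nn=[near(p,t,q0) for p in ps]; print(t,[n and (round(n[0],1),int(n[1].sum()),n[2]) for n in nn])
    P=[(p,n[1].astype(float)) for p,n in zip(ps,nn) if n and n[0]<20]
    q[t],f=fit([a for a,_ in P],[b for _,b in P],M,q0); print(q[t].round(4),f)
    for a,b in P: print("  single",[x for x in fit([a],[b],M,q0)])
for p,n in zip(ps,("scene","side")):
    crop(p,(.61,.05),f"pics/{n}1.png",[(ACT,q["actuator"],(0,255,0)),(SW,q["switch"],(0,0,255))])
    crop(p,(.55,.28),f"pics/{n}1b.png",[(BOX,q["control_box"],(0,255,0))])
E
```

```text
actuator [(np.float64(2.9), 1851, 0.63), (np.float64(1.8), 1471, 0.81)]
[0.5359 0.0502 0.2415] 0.1376879375629677
  single [array([0.5379182 , 0.05099067, 0.23740961]), np.float64(0.043351235686062646)]
  single [array([0.53375043, 0.04896131, 0.2473838 ]), np.float64(0.07130270191013183)]
switch [(np.float64(10.1), 877, 0.76), (np.float64(5.2), 961, 0.83)]
[0.6699 0.0414 0.1361] 0.3803074249940912
  single [array([0.67166578, 0.0426633 , 0.11754435]), np.float64(0.08433384756411118)]
  single [array([0.66793211, 0.04060685, 0.10655067]), np.float64(0.2701924057864561)]
control_box [(np.float64(1.9), 1748, 0.69), (np.float64(1.0), 1432, 0.98)]
[0.5533 0.2825 0.2446] 0.1945104970129391
  single [array([0.55711629, 0.28417434, 0.24278139]), np.float64(0.08776416745187778)]
  single [array([0.5484615 , 0.28164887, 0.23435127]), np.float64(0.06646675429948515)]
```

```bash
python3 -c "
import cv2,numpy as np
cv2.imwrite('pics/c1.png',cv2.resize(np.hstack([cv2.imread('pics/scene1.png'),cv2.imread('pics/side1.png')]),(800,400)))
cv2.imwrite('pics/c1r.png',cv2.resize(np.hstack([cv2.imread('pics/scene1_raw.png'),cv2.imread('pics/side1_raw.png')]),(800,400)))
cv2.imwrite('pics/c1b.png',cv2.resize(np.hstack([cv2.imread('pics/scene1b.png'),cv2.imread('pics/side1b.png')]),(800,400)))"
```

```text
(no output)
```

View pics/c1.png

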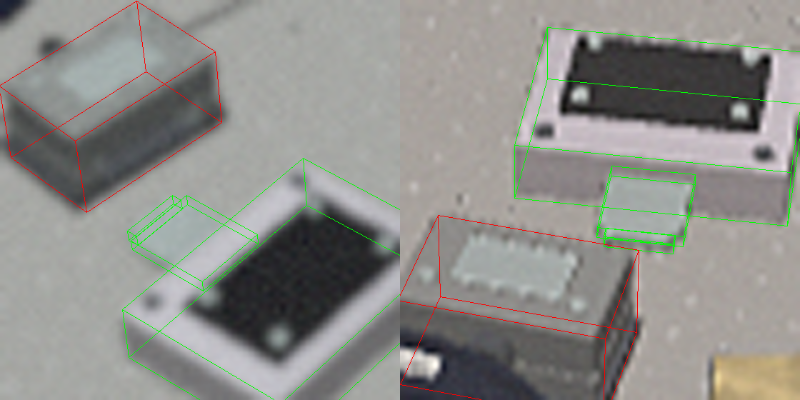

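View pics/c1r.png

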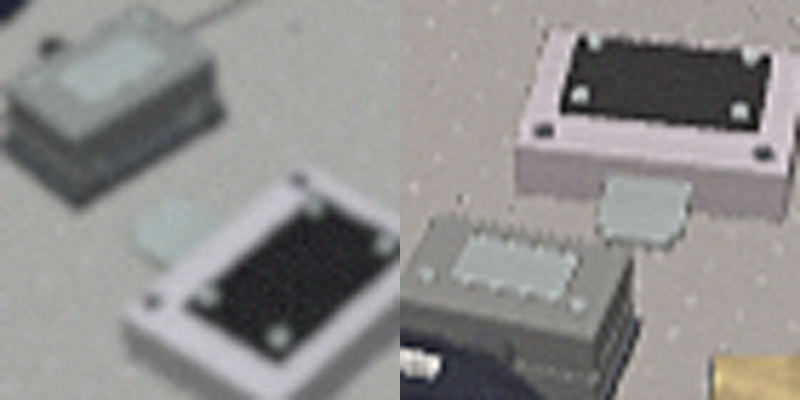

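View pics/c1b.png

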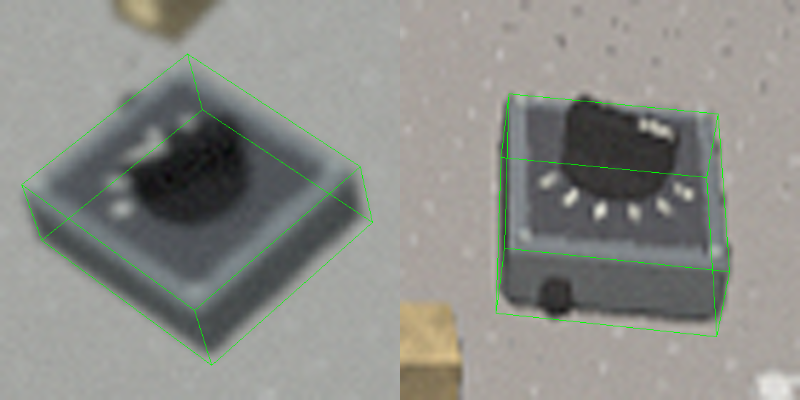

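```bash
python3 - <<'E'
from fit import *
w=70
for n,c in(("scene",[((75,138),.048),((213,68),.048),((8,92),.048),((125,318),.032),((305,168),.032)]),("side",[((36,217),.048),((232,258),.048),((201,345),.048),((116,148),.032),((391,172),.032)])):
    p=manip.get_image(n); u=proj(p,[.61,.05,.02])[0].astype(int); x0=u-w//2
    P=np.array([back(p,[np.array(a)*70/400+x0-.5],z)[0] for a,z in c]); print(n,P.round(4).tolist())
    d=P[1]-P[0]; print("switch front mid",(P[0]+P[1])[:2]/2,"len",np.linalg.norm(d),"yaw",np.arctan2(d[1],d[0])-np.pi/2, "or+pi")
    d=P[4]-P[3]; print("act front mid",(P[4]+P[3])[:2]/2,"len",np.linalg.norm(d),"yaw",np.arctan2(d[1],d[0])-np.pi/2)
E
```

```text
scene [[0.6656, 0.0861, 0.048], [0.6663, 0.004, 0.048], [0.7161, 0.0936, 0.048], [0.5619, 0.1266, 0.032], [0.5917, 0.0023, 0.032]]
switch front mid [0.66595295 0.04501641] len 0.0821029531070638 yaw -3.1335990069201722 or+pi
act front mid [0.57680613 0.06445109] len 0.12790319374518638 yaw -2.9060229057095714
side [[0.6777, -0.0044, 0.048], [0.6699, 0.0861, 0.048], [0.7272, 0.0949, 0.048], [0.5997, 0.0001, 0.032], [0.5664, 0.1247, 0.032]]
switch front mid [0.67380708 0.04084909] len 0.09091076165225798 yaw 0.08678715387506286 or+pi
act front mid [0.58307441 0.06238689] len 0.1289542429019071 yaw 0.26112609241058293
```

```bash
cat > pl.py <<'E'
import sys,json
from h import *
def psi():
    R=cv2.Rodrigues(np.array(manip.get_obs()["tcp_rot"],float))[0]; return np.arctan2(R[1,0],R[0,0]),R
def plan(tgt,ps,n,g=0,turn_first=False):
    p0=np.array(manip.get_obs()["ee_pos"]);a,_=psi(); d=np.array(tgt)-p0
    da=(ps-a+np.pi)%(2*np.pi)-np.pi
    print("now",p0.round(4),"psi",round(a,4),"d",d.round(4),"dpsi",round(da,4),"per row mm",np.linalg.norm(d)/n*1e3,"deg",np.degrees(da)/n)
    for i in range(n):
        x=d/n;c,s=np.cos(a),np.sin(a)
        print([g,[round(v,4) for v in(x[0]*c+x[1]*s,x[0]*s-x[1]*c,-x[2])],[0,0,round(-da/n,3)]]); a+=da/n
if __name__=="__main__":
    v=[float(x) for x in sys.argv[1:]]; plan(v[:3],v[3],int(v[4]),int(v[5]) if len(v)>5 else 0)
E
python3 pl.py 0.45 0.1 0.34 1.68 15
```

```text
now [ 0.169  -0.6017  0.2397] psi 0.2738 d [0.281  0.7017 0.1003] dpsi 1.4062 per row mm 50.83519117960259 deg 5.371441531275329
[0, [np.float64(0.0307), np.float64(-0.04), np.float64(-0.0067)], [0, 0, np.float64(-0.094)]]
[0, [np.float64(0.0343), np.float64(-0.0369), np.float64(-0.0067)], [0, 0, np.float64(-0.094)]]
[0, [np.float64(0.0376), np.float64(-0.0336), np.float64(-0.0067)], [0, 0, np.float64(-0.094)]]
[0, [np.float64(0.0406), np.float64(-0.0299), np.float64(-0.0067)], [0, 0, np.float64(-0.094)]]
[0, [np.float64(0.0432), np.float64(-0.026), np.float64(-0.0067)], [0, 0, np.float64(-0.094)]]
[0, [np.float64(0.0454), np.float64(-0.0218), np.float64(-0.0067)], [0, 0, np.float64(-0.094)]]
[0, [np.float64(0.0473), np.float64(-0.0175), np.float64(-0.0067)], [0, 0, np.float64(-0.094)]]
[0, [np.float64(0.0487), np.float64(-0.013), np.float64(-0.0067)], [0, 0, np.float64(-0.094)]]
[0, [np.float64(0.0497), np.float64(-0.0083), np.float64(-0.0067)], [0, 0, np.float64(-0.094)]]
[0, [np.float64(0.0503), np.float64(-0.0036), np.float64(-0.0067)], [0, 0, np.float64(-0.094)]]
[0, [np.float64(0.0504), np.float64(0.0011), np.float64(-0.0067)], [0, 0, np.float64(-0.094)]]
[0, [np.float64(0.0501), np.float64(0.0058), np.float64(-0.0067)], [0, 0, np.float64(-0.094)]]
[0, [np.float64(0.0493), np.float64(0.0104), np.float64(-0.0067)], [0, 0, np.float64(-0.094)]]
[0, [np.float64(0.0481), np.float64(0.015), np.float64(-0.0067)], [0, 0, np.float64(-0.094)]]
[0, [np.float64(0.0465), np.float64(0.0195), np.float64(-0.0067)], [0, 0, np.float64(-0.094)]]
```

```bash
python3 -m crank '[[0,[0.03,-0.04,-0.015],[0,0,-0.094]],[0,[0.034,-0.037,-0.015],[0,0,-0.094]],[0,[0.038,-0.034,-0.015],[0,0,-0.094]],[0,[0.041,-0.03,-0.015],[0,0,-0.094]],[0,[0.043,-0.026,-0.015],[0,0,-0.094]]]'
python3 -m crank '[[0,[0.045,-0.022,-0.005],[0,0,-0.094]],[0,[0.047,-0.017,-0.005],[0,0,-0.094]],[0,[0.049,-0.013,-0.005],[0,0,-0.094]],[0,[0.05,-0.008,-0.005],[0,0,-0.094]],[0,[0.05,-0.004,-0.005],[0,0,-0.094]]]'
python3 pl.py 0.45 0.1 0.34 1.68 5
```

```text
clock: 2.62
ee_pos: [0.2622, -0.3656, 0.3152]
tcp_rot: [2.925, 1.146, 0.0]
wrist_force: [1.1, -0.3, 0.7]
gripper_width: 1.0
clock: 3.25
ee_pos: [0.3553, -0.1319, 0.3401]
tcp_rot: [2.577, 1.795, 0.001]
wrist_force: [0.2, -0.1, -0.7]
gripper_width: 0.998
now [ 0.3553 -0.1319  0.3401] psi 1.2166 d [ 9.470e-02  2.319e-01 -1.000e-04] dpsi 0.4634 per row mm 50.10194150108692 deg 5.310573731419089
[0, [np.float64(0.0501), np.float64(0.0017), np.float64(0.0)], [0, 0, np.float64(-0.093)]]
[0, [np.float64(0.0497), np.float64(0.0063), np.float64(0.0)], [0, 0, np.float64(-0.093)]]
[0, [np.float64(0.0489), np.float64(0.0109), np.float64(0.0)], [0, 0, np.float64(-0.093)]]
[0, [np.float64(0.0477), np.float64(0.0154), np.float64(0.0)], [0, 0, np.float64(-0.093)]]
[0, [np.float64(0.0461), np.float64(0.0197), np.float64(0.0)], [0, 0, np.float64(-0.093)]]
```

```bash
python3 -m crank '[[0,[0.05,0.002,0],[0,0,-0.093]],[0,[0.05,0.006,0],[0,0,-0.093]],[0,[0.049,0.011,0],[0,0,-0.093]],[0,[0.048,0.015,0],[0,0,-0.093]],[0,[0.046,0.02,0],[0,0,-0.093]]]'
python3 - <<'E'
from h import *
p=manip.get_image("wrist"); cv2.imwrite("pics/w1.png",p["img"])
K,d,r,t=cam(p); R=cv2.Rodrigues(r)[0]; print("campos",-R.T@t,"fwd",R[2],"right",R[0])
print(manip.get_obs()["ee_pos"])
E
```

```text
clock: 3.88
ee_pos: [0.4507, 0.1006, 0.3398]
tcp_rot: [2.094, 2.341, 0.001]
wrist_force: [1.1, 0.3, 0.4]
gripper_width: 1.002
campos [0.44406825 0.16593549 0.48439233] fwd [ 0.02647103 -0.23455007 -0.97174356] right [9.93857355e-01 1.10668093e-01 3.61434409e-04]
[0.45225049 0.10416438 0.33960129]
```

View pics/w1.png

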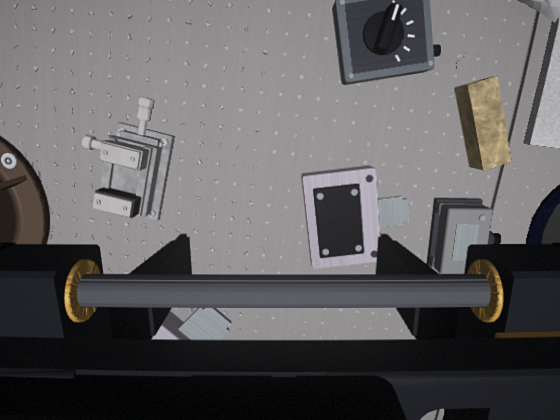

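```bash
python3 pl.py 0.57 0.04 0.34 1.68 5 | head -2
python3 -m crank '[[100,[-0.01,0.025,0],[0,0,0]],[100,[-0.01,0.025,0],[0,0,0]],[100,[-0.01,0.025,0],[0,0,0]],[100,[-0.01,0.025,0],[0,0,0]],[100,[0,0,0],[0,0,0]]]'
python3 - <<'E'
from h import *
p=manip.get_image("wrist"); cv2.imwrite("pics/w2.png",p["img"]); np.savez("w2.npz",**{k:np.array(v) for k,v in p.items()})
print(manip.get_obs()["ee_pos"],manip.get_obs()["gripper_width"])
for t in ["actuator","tongue_tip","switch","slot_mouth","control_box","selector_grip"]:
        print(t,[(np.round(d["position"],4).tolist(),round(d["conf"],2)) for d in manip.place_of(p,t)])
E
```

```text
now [0.4523 0.1042 0.3396] psi 1.6878 d [ 0.1177 -0.0642  0.0004] dpsi -0.0078 per row mm 26.819525812556282 deg -0.08912146206114184
[0, [np.float64(-0.0155), np.float64(0.0219), np.float64(-0.0001)], [0, 0, np.float64(0.002)]]
clock: 4.55
ee_pos: [0.555, 0.0693, 0.339]
tcp_rot: [-2.099, -2.337, 0.001]
wrist_force: [-0.5, 0.2, -0.3]
gripper_width: 0.614
[0.55411536 0.06960432 0.33915152] 0.6076302423863306
actuator [([0.5354, 0.0494, 0.0041], 0.59)]
tongue_tip [([0.6236, 0.0692, 0.0158], 0.82), ([0.5505, 0.2807, -0.0032], 0.49)]
switch [([0.6701, 0.0423, -0.0022], 0.89)]
slot_mouth [([0.6691, 0.0394, 0.0194], 0.94), ([0.5524, 0.2844, 0.0019], 0.36)]
control_box [([0.5514, 0.2839, -0.0007], 0.59), ([0.6657, 0.039, -0.0011], 0.21)]
selector_grip []
```

View pics/w2.png

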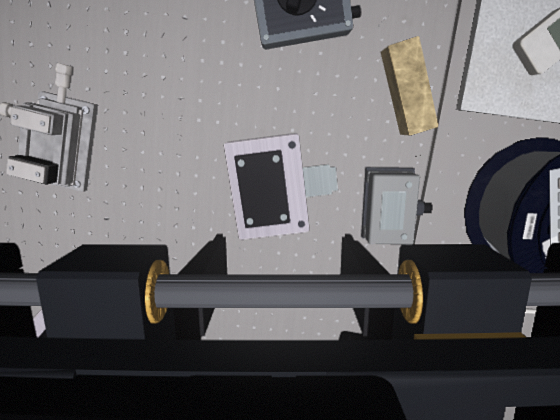

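```bash
cat > wv.py <<'E'
import sys
from fit import *
# usage: fn npz ax ay ayaw sx sy syaw
def ov(p,fn,qa,qs):
    S=4; x0,y0=200,110; im=cv2.resize(p["img"][y0:y0+145,x0:x0+200],None,fx=S,fy=S,interpolation=cv2.INTER_CUBIC)
    cv2.imwrite(fn.replace(".png","_raw.png"),im)
    for M,q,col in((ACT,qa,(0,200,0)),(SW,qs,(0,0,255))):
        for B in M:
            P=(proj(p,pose(B,q))+.5-[x0,y0])*S
            for i in range(8):
                for j in range(i):
                    if ((B[i]!=B[j]).sum()==1): cv2.line(im,tuple(int(v) for v in P[i]),tuple(int(v) for v in P[j]),col,1)
    cv2.imwrite(fn,im)
E
python3 - <<'E'
from wv import *
z=np.load("w2.npz"); p={k:z[k] for k in z}
ov(p,"pics/w2o.png",(.5354,.0494,.24),(.6695,.041,.11))
E
```

```text
(no output)
```

View pics/w2o.png

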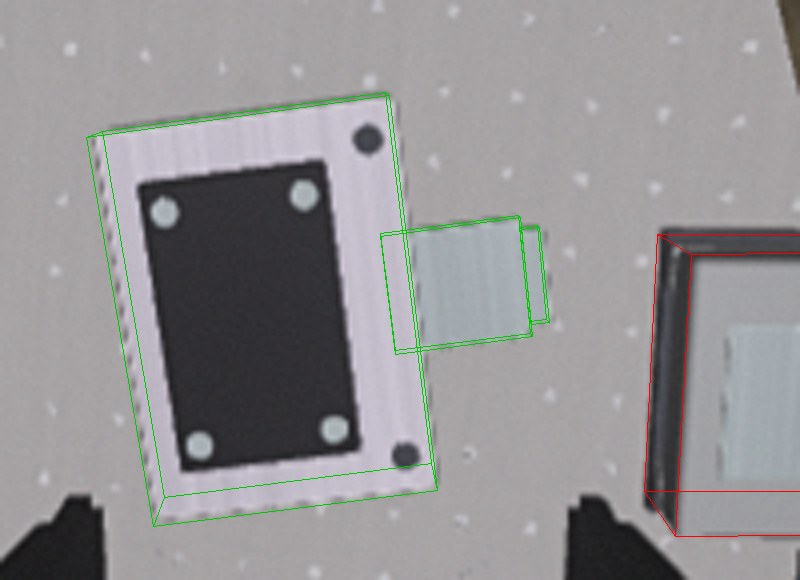

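View pics/w2o_raw.png

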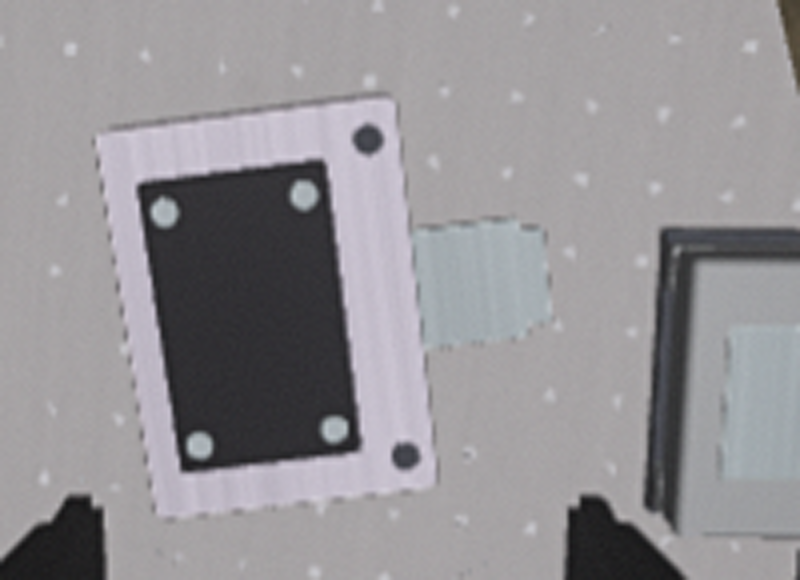

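```bash
cat > sp.py <<'E'
import sys
from pl import *
SWQ=(.6695,.041,.11)
def w(x,y): c,s=np.cos(SWQ[2]),np.sin(SWQ[2]); return SWQ[0]+x*c-y*s,SWQ[1]+x*s+y*c
def inv(X): c,s=np.cos(SWQ[2]),np.sin(SWQ[2]); d=np.array(X[:2])-SWQ[:2]; return np.array([d[0]*c+d[1]*s,-d[0]*s+d[1]*c])
if __name__=="__main__":
    v=[float(x) for x in sys.argv[1:]]; print("cur sw frame",inv(manip.get_obs()["ee_pos"]).round(4)); X=w(v[0],v[1]); plan((X[0],X[1],v[2]),v[3],int(v[4]))
E
python3 sp.py -.131 .125 .15 1.6808 5
```

```text
cur sw frame [-0.112   0.0416]
now [0.5536 0.07   0.3399] psi 1.6791 d [-0.0281  0.0808 -0.1899] dpsi 0.0017 per row mm 41.66472009582774 deg 0.019468293053979666
[0, [np.float64(0.0167), np.float64(-0.0038), np.float64(0.038)], [0, 0, np.float64(-0.0)]]
[0, [np.float64(0.0167), np.float64(-0.0038), np.float64(0.038)], [0, 0, np.float64(-0.0)]]
[0, [np.float64(0.0167), np.float64(-0.0038), np.float64(0.038)], [0, 0, np.float64(-0.0)]]
[0, [np.float64(0.0167), np.float64(-0.0038), np.float64(0.038)], [0, 0, np.float64(-0.0)]]
[0, [np.float64(0.0167), np.float64(-0.0038), np.float64(0.038)], [0, 0, np.float64(-0.0)]]
```

```bash
python3 -m crank '[[100,[0.0167,-0.0038,0.038],[0,0,0]],[100,[0.0167,-0.0038,0.038],[0,0,0]],[100,[0.0167,-0.0038,0.038],[0,0,0]],[100,[0.0167,-0.0038,0.038],[0,0,0]],[100,[0.0167,-0.0038,0.038],[0,0,0]]]'
python3 -m crank '[[100,[0,0,0],[0,0,0]],[100,[0,0,0.03],[0,0,0]],[100,[0,0,0.03],[0,0,0]],[100,[0,0,0.03],[0,0,0]],[100,[0,0,0],[0,0,0]]]'
python3 sp.py -.131 .125 .033 1.6808 5|head -3
python3 -c "
from h import *
p=manip.get_image('wrist'); cv2.imwrite('pics/w3.png',p['img'])"
```

```text
clock: 5.52
ee_pos: [0.5258, 0.1514, 0.1488]
tcp_rot: [2.098, 2.338, 0.001]
wrist_force: [1.0, 0.8, -0.1]
gripper_width: 0.605
clock: 6.15
ee_pos: [0.5264, 0.1502, 0.0598]
tcp_rot: [-2.098, -2.337, 0.002]
wrist_force: [-0.2, -0.4, 0.6]
gripper_width: 0.604
cur sw frame [-0.1302  0.1243]
now [0.5264 0.1502 0.0598] psi 1.6785 d [-0.0009  0.0006 -0.0268] dpsi 0.0023 per row mm 5.358215651216291 deg 0.026828849726260796
[0, [np.float64(0.0001), np.float64(-0.0002), np.float64(0.0054)], [0, 0, np.float64(-0.0)]]
```

View pics/w3.png

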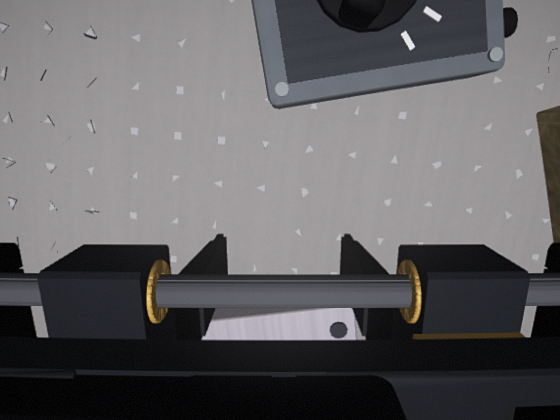

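```bash
python3 -m crank '[[100,[0,0,0.013],[0,0,0]],[100,[0,0,0.013],[0,0,0]],[100,[-0.01,0,0],[0,0,0]],[100,[-0.006,0,0],[0,0,0]],[100,[-0.006,0,0],[0,0,0]]]'
python3 -m crank '[[100,[-0.006,0,0],[0,0,0]],[100,[-0.006,0,0],[0,0,0]],[100,[-0.006,0,0],[0,0,0]],[100,[-0.004,0,0],[0,0,0]],[100,[0,0,0],[0,0,0]]]'
python3 sp.py -.131 .075 .033 1.6808 5|head -3
python3 -c "
from fit import *
ps=[manip.get_image(n) for n in('scene','side')]
for p in ps:
    n=near(p,'actuator',(.54,.03)); print(n and (n[0],n[2]))
    if n: print(fit([p],[n[1].astype(float)],ACT,(.54,.035,.12)))
for p,n in zip(ps,('scene','side')): crop(p,(.61,.05),f'pics/{n}2.png',[(ACT,(.54,.03,.11),(0,255,0))])
cv2.imwrite('pics/c2.png',np.hstack([cv2.resize(cv2.imread(f'pics/{n}2_raw.png'),(400,400)) for n in ('scene','side')]))"
```

```text
clock: 6.82
ee_pos: [0.5289, 0.1284, 0.0339]
tcp_rot: [2.098, 2.337, 0.001]
wrist_force: [0.5, 2.0, -0.6]
gripper_width: 0.602
clock: 7.45
ee_pos: [0.5308, 0.1066, 0.0336]
tcp_rot: [-2.099, -2.338, 0.001]
wrist_force: [0.6, 0.3, 0.2]
gripper_width: 0.608
cur sw frame [-0.1307  0.0804]
now [0.5308 0.1066 0.0336] psi 1.6784 d [ 0.0003 -0.0054 -0.0006] dpsi 0.0024 per row mm 1.0974171333252838 deg 0.028055328898963207
[0, [np.float64(-0.0011), np.float64(-0.0001), np.float64(0.0001)], [0, 0, np.float64(-0.0)]]
(np.float64(133.10135524989127), 0.78)
(array([  2.53333333,  -1.455     , -10.89666667]), np.float64(1.0))
(np.float64(4.630854931002098), 0.65)
(array([0.52758505, 0.02547494, 0.14391753]), np.float64(0.32132839890923254))
```

View pics/c2.png

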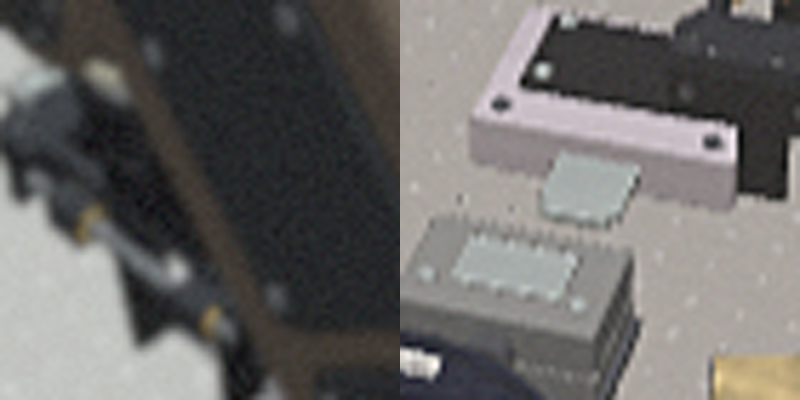

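```bash
python3 -m crank '[[100,[0.015,0,0],[0,0,0]],[100,[0.015,0,0],[0,0,0]],[100,[0,0,-0.05],[0,0,0]],[100,[0,0,-0.05],[0,0,0]],[60,[0,0,-0.05],[0,0,0]]]'
python3 -m crank '[[0,[-0.015,0.004,-0.05],[0,0,0]],[0,[-0.015,0.004,-0.05],[0,0,0]],[0,[-0.02,0.004,-0.05],[0,0,0]],[0,[-0.02,0.004,0],[0,0,0]],[0,[0,0,0],[0,0,0]]]'
python3 - <<'E'
from wv import *
p=manip.get_image("wrist"); cv2.imwrite("pics/w4.png",p["img"]); np.savez("w4.npz",**{k:np.array(v) for k,v in p.items()})
ov(p,"pics/w4o.png",(.539,.031,.11),(.6695,.041,.11))
print(manip.get_obs()["ee_pos"])
for t in ["actuator","tongue_tip","switch","slot_mouth"]:
        print(t,[(np.round(d["position"],4).tolist(),round(d["conf"],2)) for d in manip.place_of(p,t)])
E
```

```text
clock: 8.28
ee_pos: [0.5272, 0.138, 0.1852]
tcp_rot: [-2.097, -2.339, 0.0]
wrist_force: [0.2, -0.3, -0.0]
gripper_width: 0.664
clock: 8.9
ee_pos: [0.551, 0.0688, 0.3328]
tcp_rot: [-2.099, -2.337, 0.001]
wrist_force: [0.1, 0.6, -0.8]
gripper_width: 0.998
[0.55070321 0.06924847 0.33232384]
actuator [([0.5289, 0.0293, 0.0022], 0.85)]
tongue_tip [([0.6182, 0.0403, 0.0184], 0.69)]
switch [([0.6691, 0.0386, -0.0026], 0.79)]
slot_mouth [([0.6722, 0.0367, 0.0153], 0.73)]
```

View pics/w4o.png

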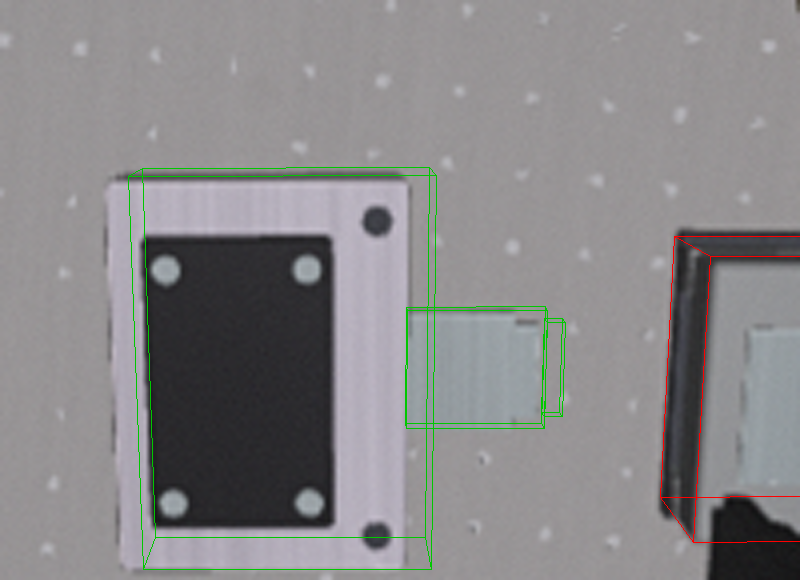

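```bash
python3 - <<'E'
from wv import *
from sp import inv
p=manip.get_image("wrist")
n=near(p,"actuator",(.531,.029)); print(n[0],n[2]); q,f=fit([p],[n[1].astype(float)],ACT,(.531,.029,.115)); print(q,f,inv(q),q[2]-.11)
n=near(p,"switch",(.67,.04)); print(n[0],n[2]); qs,f=fit([p],[n[1].astype(float)],SW,(.67,.041,.11)); print(qs,f)
ov(p,"pics/w5o.png",q,(.6695,.040,.11))
E
python3 sp.py -.23 .0 .12 .11 10
```

```text
5.972178329641008 0.64
[0.53102453 0.02966641 0.11370574] 0.020022891093390487 [-0.13888272  0.00393651] 0.003705741960680742
26.2596098389384 0.6
[0.67022623 0.04282242 0.09928008] 0.1416640065004788
cur sw frame [-0.1146  0.0412]
now [0.551  0.0694 0.3332] psi 1.6793 d [-0.1101 -0.0536 -0.2132] dpsi -1.5693 per row mm 24.590572739675334 deg -8.991448794865496
[0, [np.float64(-0.0041), np.float64(-0.0115), np.float64(0.0213)], [0, 0, np.float64(0.157)]]
[0, [np.float64(-0.0059), np.float64(-0.0107), np.float64(0.0213)], [0, 0, np.float64(0.157)]]
[0, [np.float64(-0.0075), np.float64(-0.0097), np.float64(0.0213)], [0, 0, np.float64(0.157)]]
[0, [np.float64(-0.0089), np.float64(-0.0084), np.float64(0.0213)], [0, 0, np.float64(0.157)]]
[0, [np.float64(-0.0101), np.float64(-0.0069), np.float64(0.0213)], [0, 0, np.float64(0.157)]]
[0, [np.float64(-0.0111), np.float64(-0.0052), np.float64(0.0213)], [0, 0, np.float64(0.157)]]
[0, [np.float64(-0.0118), np.float64(-0.0034), np.float64(0.0213)], [0, 0, np.float64(0.157)]]
[0, [np.float64(-0.0122), np.float64(-0.0016), np.float64(0.0213)], [0, 0, np.float64(0.157)]]
[0, [np.float64(-0.0122), np.float64(0.0004), np.float64(0.0213)], [0, 0, np.float64(0.157)]]
[0, [np.float64(-0.012), np.float64(0.0023), np.float64(0.0213)], [0, 0, np.float64(0.157)]]
```

View pics/w5o.png

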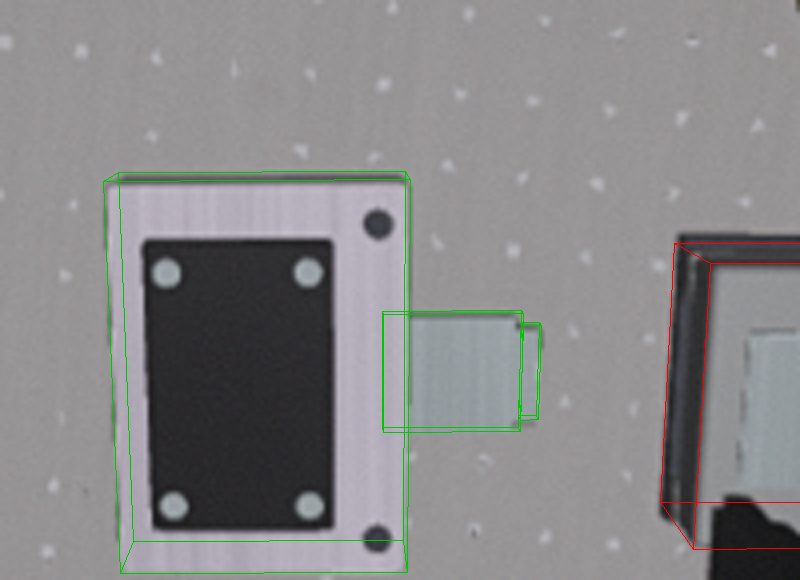

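```bash
python3 -m crank '[[0,[-0.004,-0.0115,0.02],[0,0,0.157]],[0,[-0.006,-0.011,0.02],[0,0,0.157]],[0,[-0.0075,-0.01,0.02],[0,0,0.157]],[0,[-0.009,-0.008,0.02],[0,0,0.157]],[0,[-0.01,-0.007,0.02],[0,0,0.157]]]'
python3 -m crank '[[0,[-0.011,-0.005,0.02],[0,0,0.157]],[0,[-0.012,-0.0035,0.02],[0,0,0.157]],[0,[-0.012,-0.0015,0.02],[0,0,0.157]],[0,[-0.012,0,0.02],[0,0,0.157]],[0,[-0.012,0.002,0.02],[0,0,0.157]]]'
python3 sp.py -.226 .003 .033 .11 5
```

```text
clock: 9.93
ee_pos: [0.4954, 0.0422, 0.233]
tcp_rot: [2.836, 1.351, 0.0]
wrist_force: [0.0, -0.4, -0.1]
gripper_width: 1.002
clock: 10.55
ee_pos: [0.4406, 0.016, 0.133]
tcp_rot: [3.137, 0.163, 0.0]
wrist_force: [-0.2, -0.2, -0.2]
gripper_width: 0.999
cur sw frame [-0.2302  0.0003]
now [0.4406 0.016  0.133 ] psi 0.1038 d [ 0.0039  0.0032 -0.1   ] dpsi 0.0062 per row mm 20.03392292623135 deg 0.07100191402379386
[0, [np.float64(0.0008), np.float64(-0.0006), np.float64(0.02)], [0, 0, np.float64(-0.001)]]
[0, [np.float64(0.0008), np.float64(-0.0006), np.float64(0.02)], [0, 0, np.float64(-0.001)]]
[0, [np.float64(0.0008), np.float64(-0.0005), np.float64(0.02)], [0, 0, np.float64(-0.001)]]
[0, [np.float64(0.0008), np.float64(-0.0005), np.float64(0.02)], [0, 0, np.float64(-0.001)]]
[0, [np.float64(0.0008), np.float64(-0.0005), np.float64(0.02)], [0, 0, np.float64(-0.001)]]
```

```bash
python3 -m crank '[[0,[0,-0.001,0.025],[0,0,-0.002]],[0,[0,-0.001,0.025],[0,0,-0.002]],[0,[0,-0.001,0.025],[0,0,-0.002]],[0,[0,0,0.025],[0,0,0]],[0,[0.008,0,0],[0,0,0]]]'
python3 -m crank '[[0,[0.008,0,0],[0,0,0]],[0,[0.008,0,0],[0,0,0]],[0,[0.008,0,0],[0,0,0]],[0,[0.008,0,0],[0,0,0]],[0,[0.008,0,0],[0,0,0]]]'
python3 -m crank '[[0,[0.006,0.001,0],[0,0,0]],[0,[0.006,0.001,0],[0,0,0]],[0,[0.006,0.001,0],[0,0,0]],[0,[0.003,0,0],[0,0,0]],[0,[0,0,0],[0,0,0]]]'
python3 sp.py -.11 .0 .033 .11 5|head -3
python3 -c "
from fit import *
ps=[manip.get_image(n) for n in('scene','side')]
for p,n in zip(ps,('scene','side')): crop(p,(.61,.05),f'pics/{n}3.png',[(ACT,(.575,.0306,.11),(0,255,0)),(SW,(.6695,.041,.11),(0,0,255))])
cv2.imwrite('pics/c3.png',np.hstack([cv2.resize(cv2.imread(f'pics/{n}3.png'),(400,400)) for n in ('scene','side')]))
p=manip.get_image('wrist'); cv2.imwrite('pics/w6.png',p['img'])"
```

```text
clock: 11.18
ee_pos: [0.448, 0.0201, 0.0325]
tcp_rot: [-3.136, -0.18, 0.005]
wrist_force: [-0.4, 0.1, 0.3]
gripper_width: 1.003
clock: 11.8
ee_pos: [0.4878, 0.0246, 0.0339]
tcp_rot: [-3.136, -0.18, 0.003]
wrist_force: [-6.3, -0.4, 4.3]
gripper_width: 1.002
clock: 12.42
ee_pos: [0.5097, 0.0239, 0.0337]
tcp_rot: [3.136, 0.18, 0.001]
wrist_force: [-1.5, -0.2, 1.7]
gripper_width: 0.999
cur sw frame [-0.1607  0.0005]
now [0.5097 0.0239 0.0337] psi 0.1148 d [ 0.0504  0.005  -0.0007] dpsi -0.0048 per row mm 10.135429152983514 deg -0.054948017979161254
[0, [np.float64(0.0101), np.float64(0.0002), np.float64(0.0001)], [0, 0, np.float64(0.001)]]
```

View pics/c3.png

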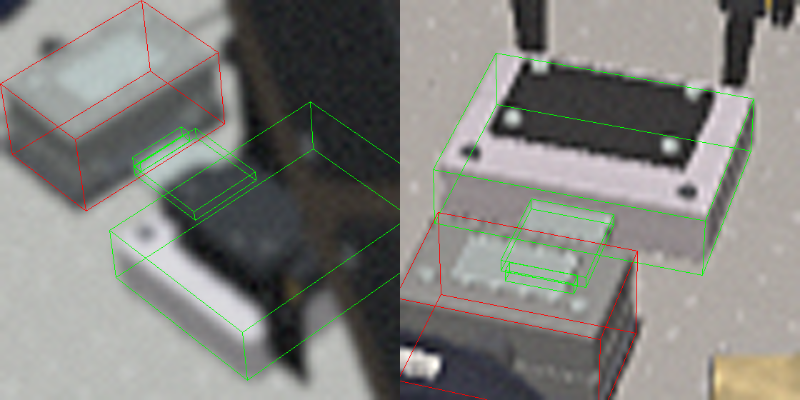

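View pics/w6.png

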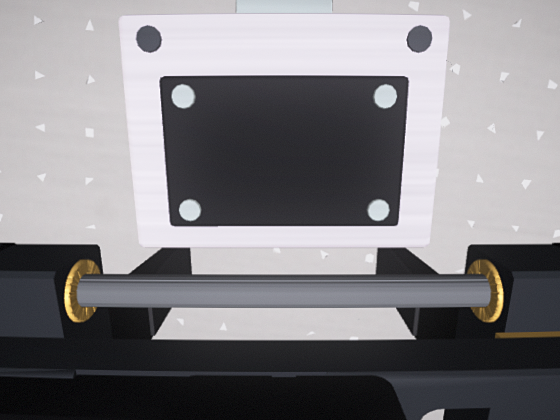

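```bash
python3 -m crank '[[0,[0.006,0,0],[0,0,0.002]],[0,[0.006,0,0],[0,0,0.002]],[0,[0.006,0,0],[0,0,0]],[0,[0.006,0,0],[0,0,0]],[0,[0.004,0,0],[0,0,0]]]'
python3 -m crank '[[0,[0.005,0,0],[0,0,0]],[0,[0.004,0,0],[0,0,0]],[0,[0.004,0,0],[0,0,0]],[0,[0.002,0,0],[0,0,0]],[0,[0,0,0],[0,0,0]]]'
python3 sp.py -.105 .0 .033 .11 5|head -3
```

```text
clock: 13.2
ee_pos: [0.5377, 0.0271, 0.0336]
tcp_rot: [3.137, 0.174, 0.0]
wrist_force: [-4.7, -1.0, 3.0]
gripper_width: 0.998
clock: 13.82
ee_pos: [0.5526, 0.0287, 0.0336]
tcp_rot: [3.137, 0.174, 0.001]
wrist_force: [-0.0, -0.2, -1.2]
gripper_width: 0.999
cur sw frame [-0.1175  0.0006]
now [0.5526 0.0287 0.0336] psi 0.1109 d [ 0.0125  0.0008 -0.0006] dpsi -0.0009 per row mm 2.5113821046407465 deg -0.00991113603228162
[0, [np.float64(0.0025), np.float64(0.0001), np.float64(0.0001)], [0, 0, np.float64(0.0)]]
```

```bash
python3 -m crank '[[0,[0.003,0,0],[0,0,0]],[0,[0.002,0,0],[0,0,0]],[0,[0.002,0,0],[0,0,0]],[0,[0.001,0,0],[0,0,0]],[0,[0,0,0],[0,0,0]]]'
python3 -c "
from sp import *
print(inv(manip.get_obs()['ee_pos']))
from fit import *
ps=[manip.get_image(n) for n in('scene','side')]
for p,n in zip(ps,('scene','side')): crop(p,(.61,.05),f'pics/{n}4.png',[])
cv2.imwrite('pics/c4.png',np.hstack([cv2.resize(cv2.imread(f'pics/{n}4.png'),(400,400)) for n in ('scene','side')]))
p=manip.get_image('wrist'); cv2.imwrite('pics/w7.png',p['img'])"
```

```text
clock: 14.45
ee_pos: [0.5603, 0.0296, 0.0336]
tcp_rot: [3.137, 0.174, 0.001]
wrist_force: [-1.4, -0.6, -0.1]
gripper_width: 0.998
[-0.10975391  0.00064348]
```

View pics/c4.png

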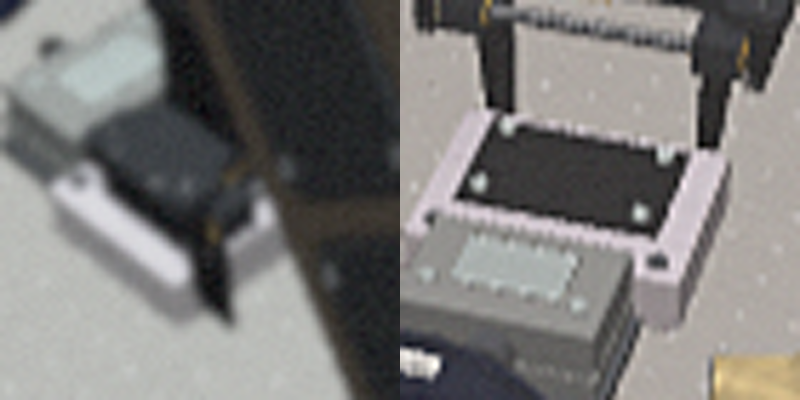

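View pics/w7.png

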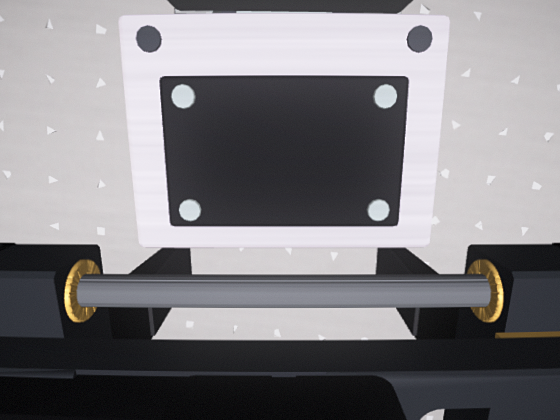

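```bash
python3 -m crank '[[0,[0.001,0,0],[0,0,0]],[0,[0.001,0,0],[0,0,0]],[0,[0.001,0,0],[0,0,0]],[0,[0.001,0,0],[0,0,0]],[0,[0,0,0],[0,0,0]]]'
python3 -c "
from sp import *
o=manip.get_obs();print(inv(o['ee_pos']),o['wrist_force'])"
```

```text
clock: 15.22
ee_pos: [0.5616, 0.0298, 0.0336]
tcp_rot: [-3.137, -0.173, 0.009]
wrist_force: [-15.0, -3.4, 10.0]
gripper_width: 1.0
[-0.1084495  0.0007538] [-15.03513392  -3.41457758  10.04004306]
```

```bash
python3 -m crank '[[0,[-0.01,0,0],[0,0,0]],[0,[-0.015,0,0],[0,0,0]],[0,[0,0,-0.06],[0,0,0]],[0,[0,0,-0.06],[0,0,0]],[0,[0,0,-0.06],[0,0,0]]]'
python3 pl.py .56 .075 .35 1.37 7
```

```text
clock: 15.85
ee_pos: [0.5395, 0.0272, 0.2158]
tcp_rot: [3.137, 0.174, 0.003]
wrist_force: [0.5, 0.3, 0.2]
gripper_width: 0.998
now [0.5395 0.0272 0.2158] psi 0.1108 d [0.0205 0.0478 0.1342] dpsi 1.2592 per row mm 20.562803684292955 deg 10.30687375302467
[0, [np.float64(0.0037), np.float64(-0.0065), np.float64(-0.0192)], [0, 0, np.float64(-0.18)]]
[0, [np.float64(0.0048), np.float64(-0.0057), np.float64(-0.0192)], [0, 0, np.float64(-0.18)]]
[0, [np.float64(0.0057), np.float64(-0.0048), np.float64(-0.0192)], [0, 0, np.float64(-0.18)]]
[0, [np.float64(0.0065), np.float64(-0.0037), np.float64(-0.0192)], [0, 0, np.float64(-0.18)]]
[0, [np.float64(0.007), np.float64(-0.0024), np.float64(-0.0192)], [0, 0, np.float64(-0.18)]]
[0, [np.float64(0.0073), np.float64(-0.0011), np.float64(-0.0192)], [0, 0, np.float64(-0.18)]]
[0, [np.float64(0.0074), np.float64(0.0002), np.float64(-0.0192)], [0, 0, np.float64(-0.18)]]
```

```bash
python3 -m crank '[[0,[0.004,-0.0065,-0.02],[0,0,-0.18]],[0,[0.005,-0.006,-0.02],[0,0,-0.18]],[0,[0.006,-0.005,-0.02],[0,0,-0.18]],[0,[0.0065,-0.0035,-0.02],[0,0,-0.18]],[0,[0.007,-0.002,-0.02],[0,0,-0.18]]]'
python3 -m crank '[[0,[0.007,-0.001,-0.02],[0,0,-0.18]],[0,[0.007,0,-0.02],[0,0,-0.18]],[0,[0,0,0],[0,0,0]],[0,[0,0,0],[0,0,0]],[0,[0,0,0],[0,0,0]]]'
python3 - <<'E'
from wv import *
from sp import inv
p=manip.get_image("wrist"); cv2.imwrite("pics/w8.png",p["img"]); np.savez("w8.npz",**{k:np.array(v) for k,v in p.items()})
for t in ["actuator","tongue_tip","switch","slot_mouth","control_box","selector_grip"]:
        print(t,[(np.round(d["position"],4).tolist(),round(d["conf"],2)) for d in manip.place_of(p,t)])
n=near(p,"actuator",(.615,.036)); print(n[0],n[2]); q,f=fit([p],[n[1].astype(float)],ACT[:1],(.621,.036,.11)); print(q,f,inv(q),q[2]-.11)
cv2.imwrite("pics/w8s.png",cv2.resize(p["img"],(800,600),interpolation=cv2.INTER_CUBIC))
E
```

```text
clock: 16.48
ee_pos: [0.5553, 0.062, 0.3145]
tcp_rot: [2.744, 1.529, 0.002]
wrist_force: [-0.1, 0.2, 0.3]
gripper_width: 1.0
clock: 17.1
ee_pos: [0.5603, 0.0745, 0.3527]
tcp_rot: [-2.434, -1.985, 0.001]
wrist_force: [-0.2, 0.0, -1.4]
gripper_width: 1.003
actuator [([0.6198, 0.0359, 0.0013], 0.97)]
tongue_tip [([0.379, -0.1057, 0.0242], 0.66)]
switch [([0.6707, 0.0391, -0.0019], 0.61)]
slot_mouth [([0.6695, 0.036, 0.0187], 0.72)]
control_box [([0.5521, 0.2854, -0.001], 0.96)]
selector_grip [([0.5444, 0.279, 0.0606], 0.95)]
5.631222776337172 0.7
[0.62150942 0.03672624 0.10045467] 0.043144235887501416 [-0.0481697  0.0010204] -0.009545330532188756
```

View pics/w8s.png

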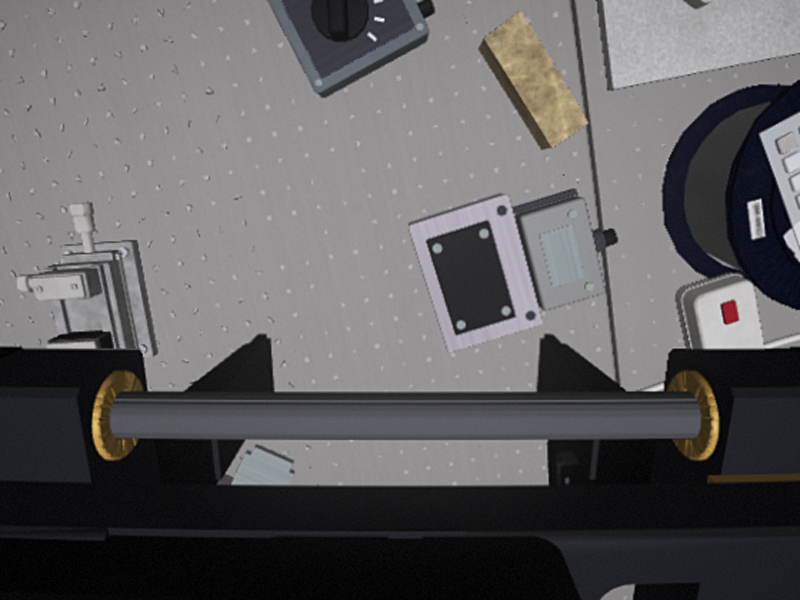

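```bash
python3 pl.py .545 .20 .30 1.37 5|head -2
python3 -m crank '[[100,[0.025,0,0.01],[0,0,0]],[100,[0.025,0,0.01],[0,0,0]],[100,[0.025,0,0.01],[0,0,0]],[100,[0.022,-0.015,0.01],[0,0,0]],[100,[0.022,-0.015,0.01],[0,0,0]]]'
python3 - <<'E'
from wv import *
p=manip.get_image("wrist"); np.savez("w9.npz",**{k:np.array(v) for k,v in p.items()})
print(manip.get_obs()["ee_pos"])
for t in ["control_box","selector_grip"]:
        print(t,[(np.round(d["position"],4).tolist(),round(d["conf"],2)) for d in manip.place_of(p,t)])
n=near(p,"control_box",(.552,.284)); print(n[0],n[2]); q,f=fit([p],[n[1].astype(float)],BOX,(.552,.284,.24)); print(q,f)
np.save("box.npy",q)
im=p["img"].copy()
im=cv2.resize(im,(800,600),interpolation=cv2.INTER_CUBIC); k=800/560
c,s=np.cos(q[2]),np.sin(q[2]); ax=q[:2]+np.array([-.005*c,-.005*s]); th=q[2]+1.125; print("axis",ax,"bar",th)
BAR=box(-.025,.025,-.007,.007,.044,.068)
for M,qq,col in((BOX,q,(0,255,0)),([BAR],(ax[0],ax[1],th),(0,0,255))):
  for B in M:
    P=(proj(p,pose(B,qq))+.5)*k
    for i in range(8):
      for j in range(i):
        if ((B[i]!=B[j]).sum()==1): cv2.line(im,tuple(int(v) for v in P[i]),tuple(int(v) for v in P[j]),col,1)
cv2.imwrite("pics/w9.png",im)
E
```

```text
now [0.5605 0.0747 0.3535] psi 1.3705 d [-0.0155  0.1253 -0.0535] dpsi -0.0005 per row mm 27.42628285725937 deg -0.005779712340278668
[0, [np.float64(0.0239), np.float64(-0.008), np.float64(0.0107)], [0, 0, np.float64(0.0)]]
clock: 18.12
ee_pos: [0.5545, 0.1981, 0.3031]
tcp_rot: [2.432, 1.988, -0.0]
wrist_force: [0.6, 0.4, -0.5]
gripper_width: 0.614
[0.55291822 0.20023572 0.30194179]
control_box [([0.5519, 0.2865, -0.0003], 0.8)]
selector_grip [([0.5416, 0.2765, 0.0605], 0.6)]
2.0431306725637244 0.79
[0.55338332 0.28238668 0.27870329] 0.04935837971552257
axis [0.54857625 0.28101113] bar 1.4037032876926303
```

View pics/w9.png

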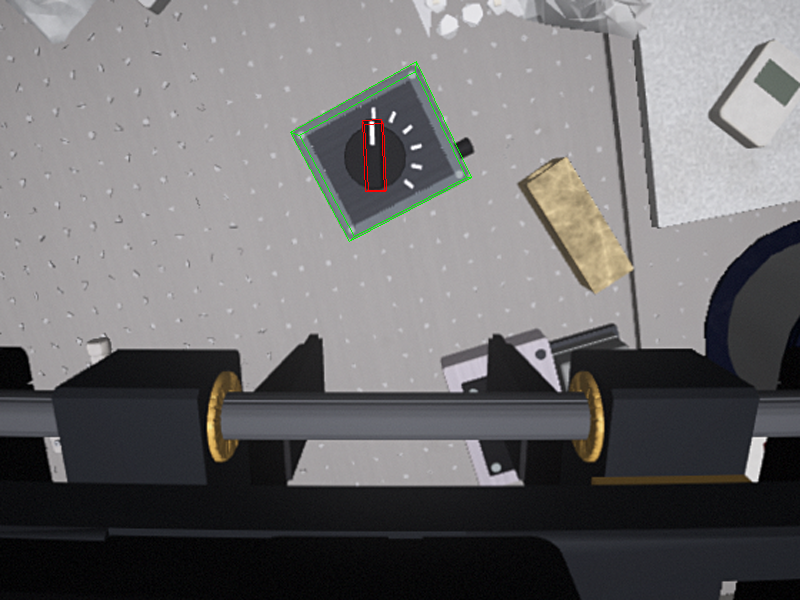

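```bash
python3 pl.py .5486 .281 .12 1.40 5|head -4
python3 -m crank '[[100,[0.016,0.002,0.03],[0,0,-0.006]],[100,[0.016,0.002,0.03],[0,0,-0.006]],[100,[0.016,0.002,0.04],[0,0,-0.006]],[100,[0.016,0.002,0.04],[0,0,-0.006]],[100,[0.016,0.002,0.04],[0,0,-0.006]]]'
python3 pl.py .5486 .281 .074 1.40 5|head -3
```

```text
now [0.5548 0.1974 0.3037] psi 1.3717 d [-0.0062  0.0836 -0.1837] dpsi 0.0283 per row mm 40.38696441384442 deg 0.32475147700767576
[0, [np.float64(0.0161), np.float64(-0.0045), np.float64(0.0367)], [0, 0, np.float64(-0.006)]]
[0, [np.float64(0.0162), np.float64(-0.0044), np.float64(0.0367)], [0, 0, np.float64(-0.006)]]
[0, [np.float64(0.0162), np.float64(-0.0043), np.float64(0.0367)], [0, 0, np.float64(-0.006)]]
clock: 18.95
ee_pos: [0.5806, 0.2735, 0.1228]
tcp_rot: [2.402, 2.023, 0.002]
wrist_force: [0.4, 0.3, 0.4]
gripper_width: 0.609
now [0.5806 0.2735 0.1228] psi 1.3999 d [-0.032   0.0075 -0.0488] dpsi 0.0001 per row mm 11.767296899984256 deg 0.001260641374881536
[0, [np.float64(0.0004), np.float64(-0.0066), np.float64(0.0098)], [0, 0, np.float64(-0.0)]]
[0, [np.float64(0.0004), np.float64(-0.0066), np.float64(0.0098)], [0, 0, np.float64(-0.0)]]
```

```bash
python3 -m crank '[[100,[0.001,-0.012,0],[0,0,0]],[100,[0.001,-0.012,0],[0,0,0]],[100,[0,-0.009,0],[0,0,0]],[100,[0,0,0],[0,0,0]],[100,[0,0,0.01],[0,0,0]]]'
python3 pl.py .5486 .281 .074 1.40 5|head -3
```

```text
clock: 19.58
ee_pos: [0.548, 0.2817, 0.1147]
tcp_rot: [2.401, 2.024, 0.004]
wrist_force: [0.7, -0.7, -0.1]
gripper_width: 0.606
now [0.548  0.2817 0.1147] psi 1.4007 d [ 0.0006 -0.0007 -0.0407] dpsi -0.0007 per row mm 8.13238667155246 deg -0.007772776395334661
[0, [np.float64(-0.0001), np.float64(0.0001), np.float64(0.0081)], [0, 0, np.float64(0.0)]]
[0, [np.float64(-0.0001), np.float64(0.0001), np.float64(0.0081)], [0, 0, np.float64(0.0)]]
```

```bash
python3 -m crank '[[100,[0,0,0.014],[0,0,0]],[100,[0,0,0.014],[0,0,0]],[100,[0,0,0.011],[0,0,0]],[150,[0,0,0],[0,0,0]],[190,[0,0,0],[0,0,0]]]' 10
python3 -m crank '[[230,[0,0,0],[0,0,0]],[255,[0,0,0],[0,0,0]],[255,[0,0,0],[0,0,0]],[255,[0,0,0],[0,0,0]],[255,[0,0,0],[0,0,0]]]'
python3 -c "
from h import *
p=manip.get_image('wrist'); cv2.imwrite('pics/w10.png',p['img'])"
```

```text
clock: 20.2
ee_pos: [0.5475, 0.2816, 0.0747]
tcp_rot: [2.402, 2.025, 0.0]
wrist_force: [0.2, 0.4, 0.3]
gripper_width: 0.455
clock: 20.82
ee_pos: [0.5474, 0.2816, 0.0748]
tcp_rot: [2.402, 2.025, 0.0]
wrist_force: [-0.7, -0.3, 4.1]
gripper_width: 0.145
```

View pics/w10.png

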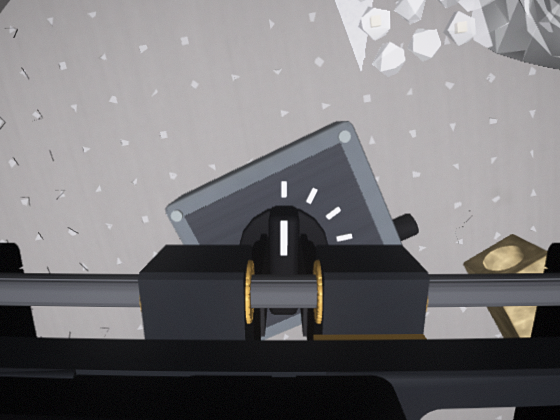

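```bash
python3 -m crank '[[255,[0,0,0],[0,0,0.15]],[255,[0,0,0],[0,0,0.15]],[255,[0,0,0],[0,0,0.15]],[255,[0,0,0],[0,0,0.15]],[255,[0,0,0],[0,0,0.15]]]'
python3 -m crank '[[255,[0,0,0],[0,0,0.15]],[255,[0,0,0],[0,0,0.15]],[255,[0,0,0],[0,0,0.15]],[255,[0,0,0],[0,0,0.15]],[255,[0,0,0],[0,0,0]]]'
python3 pl.py .5486 .281 .074 .05 5|head -1
```

```text
clock: 21.5
ee_pos: [0.5475, 0.2815, 0.0748]
tcp_rot: [2.979, 0.997, 0.001]
wrist_force: [0.1, -1.2, 3.4]
gripper_width: 0.144
clock: 22.12
ee_pos: [0.5476, 0.2814, 0.0748]
tcp_rot: [3.14, 0.081, 0.001]
wrist_force: [0.4, -2.7, 4.5]
gripper_width: 0.144
now [0.5476 0.2814 0.0748] psi 0.0519 d [ 0.001  -0.0004 -0.0008] dpsi -0.0019 per row mm 0.2769298964171387 deg -0.021556636787278694
```

Turned 1.349 rad. Release, rise, and look.

```bash
python3 -m crank '[[150,[0,0,0],[0,0,0]],[100,[0,0,0],[0,0,0]],[100,[0,0,0],[0,0,0]],[100,[0,0,-0.01],[0,0,0]],[100,[0,0,-0.02],[0,0,0]]]'
python3 -m crank '[[100,[-0.02,0,-0.04],[0,0,0]],[100,[-0.02,0.02,-0.05],[0,0,0]],[100,[-0.02,0.02,-0.05],[0,0,0]],[100,[-0.02,0.02,-0.05],[0,0,0]],[100,[0,0,-0.02],[0,0,0]]]'
python3 - <<'E'
from wv import *
p=manip.get_image("wrist"); q=np.load("box.npy")
im=cv2.resize(p["img"],(800,600),interpolation=cv2.INTER_CUBIC); k=800/560
c,s=np.cos(q[2]),np.sin(q[2]); ax=q[:2]+np.array([-.005*c,-.005*s]); th=q[2]+1.125-1.35
BAR=box(-.025,.025,-.007,.007,.044,.068)
for M,qq,col in((BOX,q,(0,255,0)),([BAR],(ax[0],ax[1],th),(0,0,255))):
  for B in M:
    P=(proj(p,pose(B,qq))+.5)*k
    for i in range(8):
      for j in range(i):
        if ((B[i]!=B[j]).sum()==1): cv2.line(im,tuple(int(v) for v in P[i]),tuple(int(v) for v in P[j]),col,1)
cv2.imwrite("pics/w11.png",im)
ps=[manip.get_image(n) for n in("scene","side")]
cv2.imwrite("pics/s5.png",np.hstack([cv2.resize(x["img"],(400,300)) for x in ps]))
E
```

```text
clock: 22.75
ee_pos: [0.547, 0.2815, 0.1048]
tcp_rot: [3.14, 0.08, -0.002]
wrist_force: [-0.2, 0.3, -0.1]
gripper_width: 0.588
clock: 23.38
ee_pos: [0.4697, 0.2168, 0.3185]
tcp_rot: [-3.139, -0.079, -0.007]
wrist_force: [-0.4, 0.1, -0.5]
gripper_width: 0.609
```

View pics/w11.png

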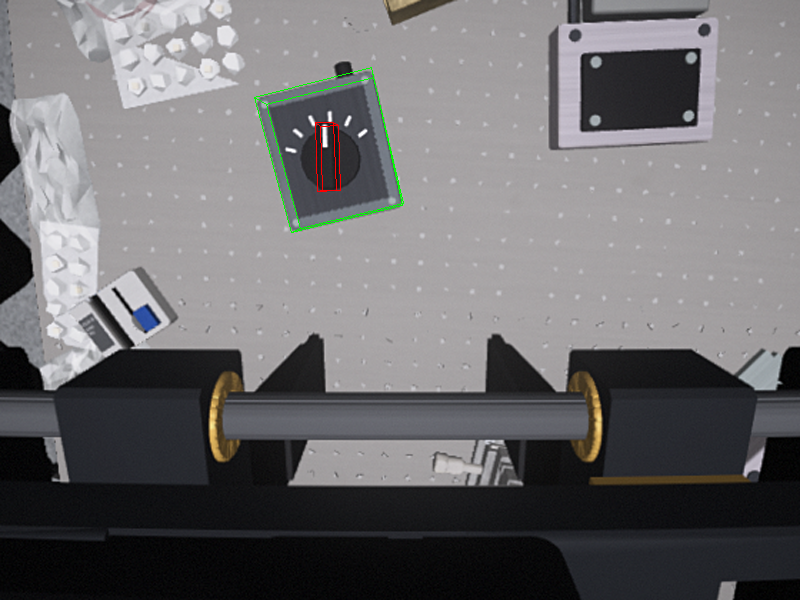

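View pics/s5.png

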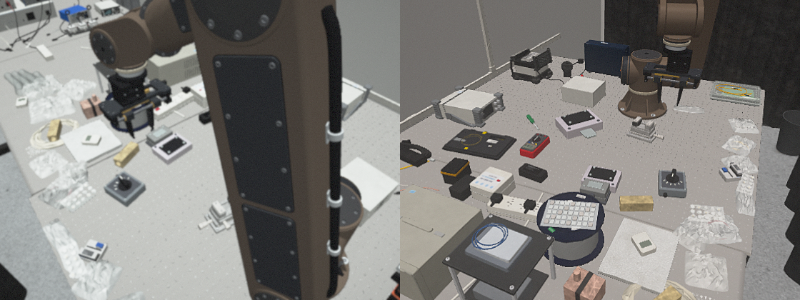

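```bash
python3 -m crank '[[100,[0,0,0],[0,0,0]],[100,[0,0,0],[0,0,0]],[100,[0,0,0],[0,0,0]],[100,[0,0,0],[0,0,0]],[100,[0,0,0],[0,0,0]]]'
python3 -c "
from plant import manip
print(manip.job_done())"
```

```text
clock: 24.15
ee_pos: [0.4704, 0.2176, 0.3145]
tcp_rot: [3.14, 0.08, -0.0]
wrist_force: [-0.5, -0.4, 0.3]
gripper_width: 0.605
the job is handed in; nothing more can be done
None
```

The block's tongue is fully home in the switch slot, the selector rests at its third click, and the job is handed in at about 24 s; no verdict was reported.

**Block:** I squared it up and centred it with a two-finger push on its side. Then I pushed it from behind with the gripper open until the wrist force rose to 15 N along x. A wrist-camera fit after that put the block origin at x = -48 mm and y = +1 mm in the switch frame, about 0.01 rad off its heading. The picture shows its front flush against the switch.

**Selector:** I then gripped it, turned it 1.35 rad clockwise, let go and backed away. In the last picture the bar points at the fourth tick, and the model drawn at 1.35 rad lies parallel to it.

**Corrections and disagreements:**
- One sideways step on the way to the selector went the wrong way. It happened well above everything and was corrected before descending.
- The scene and side cameras disagreed by about 4 mm on positions, and the trained networks were a few mm off, so I relied on the wrist-camera fits.
- The bystanders looked undisturbed in the last pictures, but I did not measure them again.

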